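Index the paint stand to its next notch

ROBOT

A 7-joint arm with a two-finger parallel gripper is mounted at the origin on the work surface. World frame = base frame: x ahead of the robot, y to its left, z up, the work surface at z = 0. Lengths are in m, angles in rad, forces in N, time in s.
With the tool pointing down it reaches from about 0.4 to 0.9 m from the base axis. Payload 5.6 kg.
Tool frame: the origin (TCP) lies midway between the tips of the shut fingers; the grasp point (between the pads) lies 19 mm behind it; y points along the fingers, z is the direction in which the jaws open and shut, and the axes are right-handed (so a half turn about y gives the same grasp; the last joint's range is limited). The gripper opens to 92 mm and grips with 3 to 60 N. Pads are 20 mm wide; open, the fingers measure 128 mm over their backs; the gripper's body (75 mm by 189 mm) begins 69 mm behind the grasp point.
Start: joints at [-1.39, 0.468, -0.012, 1.603, 0.006, 1.071, -0.056], TCP at [0.144, 0.634, 0.215] pointing down, gripper open.
Joint ranges: [-2.53, 2.53], [-0.31, 2.02], [-1.57, 1.55], [0.28, 2.44], [-1.29, 4.43], [0.15, 1.84], [-2.92, 2.92]. Speed limits (rad/s): [2.57, 2.57, 3.14, 3.14, 3.14, 3.14, 3.14].

INTERFACE

Orientations are given as a 3x3 rotation matrix whose columns are the frame's x, y, z axes.
In Python, from station import env, effector, solver, viewer, workorder, search_frame, tip_of gives the robot as it stands. Calls block until the motion is done:
- env.reach(position, orientation): joint-space move of the TCP to a pose.
- env.movel(position, frame=None, rate=0.15): straight line of the TCP; frame=None keeps the orientation; rate is the mean speed in m/s.
- env.goto_joints(angles): joint-space move.
- effector.release() and effector.grasp(squeeze=None): open the fingers fully, or close them until they stop; squeeze is the grip in N (None keeps the last).
- env.pause(seconds).
- solver.inverse_kinematics(position, orientation): joint angles nearest the present ones, or None.
- env.sense(): the state.
- viewer.read_camera(name): name is "scene" or "top" or "wrist"; returns (picture, depth): 384x512x3 uint8, red, green, blue; 384x512 float32, m along the optical axis (not along the pixel's ray), 0 where there is no reading.
- viewer.camera_info(name): a dict with "intrinsics" (3x3 intrinsics, pixels), "eye" and "rotation" of the camera in the world; the wrist camera has in their place "T_tool_cam" (4x4, takes a point from camera to tool coordinates, whose origin is the TCP and whose axes are the tool frame's). Camera axes: x right, y up, looking along -z (the intrinsics and any distortion apply to the point x, -y, -z); pixel columns grow to the right and rows downward; lengths in m; the calibration is good to about 2 mm. The wrist camera is an equidistant fisheye: a pixel r from the principal point sees the ray r / f radians off the axis. A picture is of the moment at which its call begins: read the wrist's pose just before it. camera_info takes no time and is no camera call.
A pose or a line that the arm cannot do raises env.PlanningError and nothing moves.
- workorder.finish_job(): hands the job in, once; it reports no verdict.
Trained networks look in the newest picture that a camera, given by its name, has taken for a name from the list of things; names that differ only in an ending like _2 or _b are one class to them, and where a whole thing is asked for, a point or a joint stands for the part that bears it (a point fixed in the world has none). Each returns a list of dicts, best first, with "score" (0 to 1); they miss things now and then, are a little off and sometimes report something else, mostly with a low value. They report only what shows in the picture. A call takes as long as a camera call.
- search_frame(camera, name): "at" ([x, y, z] in m, in world coordinates, good to about 4 mm: the middle of the surface that is visible of it).
- tip_of(camera, name): "at" ([x, y, z] in m, in world coordinates, good to about 4 mm: a listed point, or the origin of a listed thing).
The state is a dict: "t": time; "joint_positions": joint angles; "joint_velocities": joint speeds; "tau": joint torques, N m; "ee_pos": TCP position; "tcp_rot": TCP orientation; "wrist_force": force on the tool from outside, world axes, zero at the start; "moment": the same for the moment, N m; "gripper_width": finger opening in m.
Only numpy, scipy, OpenCV 4.12 (cv2) and the standard library are available. Lean on these libraries where they do the work, as an engineer would, in place of code of your own. Each camera call takes 0.05 s, during which the arm holds its last target. There are 200 camera calls.

TASK

On the vanity counter, turn the paint stand on by one notch: pull the red spring ring up to free its pin, swing the plate anticlockwise (seen from above) and let the pin spring fully home in the very next notch, on the brass ring. Be gentle: never force the pin sideways against the notches, keep the freshly painted knob standing on the plate, leave the bottle, tape and jar alone, and let go at the end.

Things in the scene. Friction and masses are not known exactly. Their poses are not given: they have to be found in the camera images.
- stand: Indexing paint stand, fixed to the counter: dark round foot 244 mm across, a flat notched track round its side (inner radius 77 mm, outer 120 mm) and a turning plate above. Origin on the turning axis at counter level, z up; the start notch is on its own -x side. Anticlockwise from there the track is aluminium for 0.58 rad, then brass, 0.5 mm lower.
- start_notch (a point): Middle of the start notch at the track's top, 40 mm above the counter, 95 mm from the axis. Each notch is a straight radial slot 12 mm wide, right through the track. The steel pin under the ring is 9 mm thick, rides on the 95 mm circle and so has 1.5 mm play each way in a notch.
- brass_mid (a point): Nominal middle of the adjusting span on the brass track, 0.88 rad anticlockwise of the start notch, 95 mm from the axis: NOT the notch. The brass ring is clamped by hand: its first notch (the wanted one) lies anywhere 0.66 to 1.10 rad anticlockwise of the start notch and must be seen or felt. A second one, 0.55 rad further on, must not be used.
- ring_grip (a point): Middle of the red pull ring: a round upright collar 30 mm across, 18 mm high (9 mm above and below this point), 95 mm from the axis, carried round with the plate, pulled straight up with its pin. Below it, on the plate's arm, a steel barrel 22 mm across ends 28 mm under this point when the ring is down. At the start this point is 103 mm above the counter.
- ring (a joint): How far the ring is pulled up (m): 0 = down, pin home, 8 mm deep in a notch; about 0.008 with the pin riding on the track; above 0.0085 clear of it; stop at 0.016. A spring pulls it down: about 6 N at 0, 10 N at 0.008, 13 N at 0.014. Let go over a notch the pin drops home; elsewhere it rests on the track and drops once moved over a notch.
- plate (a joint): Turn of the plate about the stand's upright axis (rad), anticlockwise from above positive; 0 = at the start notch, stops at -0.3 and 1.8. It turns stiffly (pushing the ring round takes 1 to 2 N, some 2 N more with the pin dragging on the track) and stays where it is left. More than 25 N between pin and notch wall or track does damage.
- plate_top (a point): Centre of the plate's top, 62 mm above the counter: a dark disc of radius 70 mm with an arm out to the ring. On the side away from the ring an MDF strip with a dark bar handle (highest point 100 mm above the counter) is screwed to it.
- knob: Freshly painted dark cabinet knob, loose, standing upright near the middle of the plate; 31 mm across, 30 mm high, origin at the centre of its underside, z up.
- bottle: Green bottle with white cap, 60 mm across, 150 mm high, standing on the counter; origin at the centre of its underside. Leave alone.
- tape: Roll of blue tape lying flat, 90 mm across, 45 mm high; origin at the centre of its underside. Leave alone.
- jar: Tan jar with white lid, 72 mm across, 105 mm high; origin at the centre of its underside. Leave alone.

How it is judged:
By the outcome, as a careful person would: the job done as asked, in the order asked, and still so for the second after the job is handed in, with the robot touching nothing.
It also fails if it takes over 56 s, if anything falls off the work surface, if the arm or the gripper's body presses on something with over 40 N, if the wrist force passes 120 N, or if a joint passes its speed limit or range.

## Working session

There is one attempt and no reset: what is moved stays moved. The work goes in short steps, each a Python script; the robot and the scene stay as the last script left them, time stands still between calls to the robot, and variables do not carry over. Pictures are saved under pics/ and viewed, about 8 in all and at most 12, crops included, and the job is handed in when it is done.

```bash
mkdir -p pics; ls; python3 - <<'E'
from station import env, effector, solver, viewer, workorder, search_frame, tip_of
import cv2, numpy as np
s=env.sense(); print(s['t'],s['ee_pos'],s['tcp_rot'],s['gripper_width'],s['wrist_force'])
ims=[]
for c in ('scene','top'):
    p,d=viewer.read_camera(c); ims.append(p); i=viewer.camera_info(c); print(c,i)
    for n in ('stand','start_notch','brass_mid','ring_grip','plate_top','knob','bottle','tape','jar'):
        r=tip_of(c,n); print(n,[(np.round(q['at'],4).tolist(),round(q['score'],2)) for q in r[:2]])
    cv2.imwrite(f'pics/{c}0.png',p[:,:,::-1])
    np.save(f'pics/{c}0.npy',d)
print(viewer.camera_info('wrist'))
E
```

```text
pics
0.0 [0.14421823 0.63319164 0.21365349] [[ 9.75039472e-01 -2.53979369e-04  2.22031446e-01]
 [-2.22031548e-01 -1.74373382e-03  9.75037923e-01]
 [ 1.39524225e-04 -9.99998447e-01 -1.75660073e-03]] 0.0918103030738573 [-0.78523593  0.23832258  0.06681383]
scene {'intrinsics': array([[491.11996207,   0.        , 260.57494124],
       [  0.        , 491.11996207, 189.32859601],
       [  0.        ,   0.        ,   1.        ]]), 'eye': array([1.1137432 , 0.27899907, 0.93022402]), 'rotation': array([[-0.4781928 , -0.74325763,  0.46786722],
       [ 0.87820735, -0.41021005,  0.24592593],
       [ 0.00913751,  0.52848444,  0.84889381]])}
stand [([0.5409, 0.103, -0.0032], 0.58), ([0.4573, 0.066, 0.1068], 0.16)]
start_notch [([0.4536, 0.0677, 0.0407], 0.93)]
brass_mid [([0.5126, 0.0096, 0.0395], 0.8), ([0.5708, 0.2969, 0.002], 0.46)]
ring_grip [([0.4527, 0.0696, 0.108], 0.68)]
plate_top [([0.5478, 0.1049, 0.0637], 0.92)]
knob [([0.5429, 0.0867, 0.0637], 0.62)]
bottle [([0.572, 0.2984, 0.0004], 0.85)]
tape [([0.7101, 0.2232, 0.0023], 0.65), ([0.5415, 0.0857, 0.0641], 0.3)]
jar [([0.7322, -0.
[... 651 characters left out ...]
56], 0.38)]
knob [([0.5426, 0.0921, 0.0655], 0.61)]
bottle [([0.5745, 0.2987, 0.0017], 0.81)]
tape [([0.7102, 0.2219, 0.0028], 0.58)]
jar [([0.7326, -0.0231, -0.0043], 0.87)]
{'intrinsics': array([[297.31863964,   0.        , 260.22564763],
       [  0.        , 297.31863964, 188.75497643],
       [  0.        ,   0.        ,   1.        ]]), 'T_tool_cam': array([[-5.37166123e-05, -9.68576639e-01, -2.48715284e-01,
        -6.87808962e-02],
       [-1.58808038e-06,  2.48715284e-01, -9.68576640e-01,
        -1.69945372e-01],
       [ 9.99999999e-01, -5.16336759e-05, -1.48983200e-05,
         1.50734371e-03],
       [ 0.00000000e+00,  0.00000000e+00,  0.00000000e+00,
         1.00000000e+00]])}
```

```bash
python3 - <<'E'
import cv2,numpy as np
a=cv2.imread('pics/top0.png'); b=cv2.imread('pics/scene0.png')
c=cv2.resize(a[110:310,120:390],None,fx=2.9,fy=2.9,interpolation=cv2.INTER_CUBIC)
cv2.imwrite('pics/top0c.png',c)
c=cv2.resize(b[60:330,130:480],None,fx=2.2,fy=2.2,interpolation=cv2.INTER_CUBIC); cv2.imwrite('pics/scene0c.png',c)
E
```

```text
(no output)
```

View pics/top0c.png

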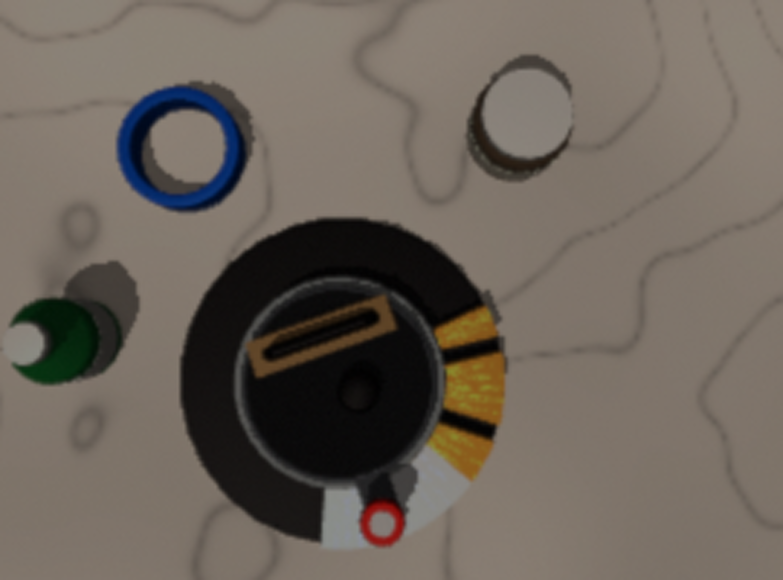

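View pics/scene0c.png

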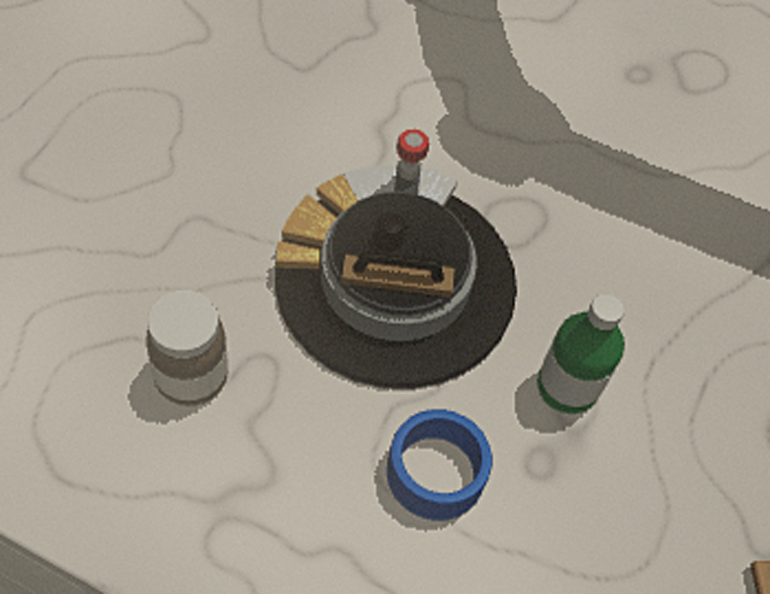

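The top view shows the red ring at crop (383,523). There are two dark notches in the brass, at (468,424), which is the wanted one, and (472,352). The aluminium/brass border is near (440,462). Next I measure their angles by rectifying the track plane.

```bash
cat > cal.py <<'E'
import numpy as np
# saved top calibration
K=np.array([[411.02219603,0,258.6781217],[0,411.02219603,191.34216152],[0,0,1]])
eye=np.array([0.5926295,0.06417312,0.91403117])
R=np.array([[0.01857547,0.99776517,-0.06418432],[-0.99979616,0.01904457,0.00670462],[0.007912,0.06404669,0.99791554]])
def proj(P):
    p=(np.asarray(P)-eye)@R; return np.stack([K[0,2]+K[0,0]*p[...,0]/-p[...,2],K[1,2]+K[1,1]*-p[...,1]/-p[...,2]],-1)
E
python3 - <<'E'
import cv2,numpy as np
from cal import *
from scipy.optimize import least_squares
im=cv2.imread('pics/top0.png'); d=np.load('pics/top0.npy')
# 3D points of plate-top rim/ track via depth
v,u=np.mgrid[0:384,0:512]; pc=np.stack([(u-K[0,2])/K[0,0]*d,-(v-K[1,2])/K[1,1]*d,-d],-1); W=pc@R.T+eye
c0=np.array([.5425,.104]); r=np.hypot(*(W[...,:2]-c0).transpose(2,0,1))
m=(r<.11)&(r>.085); print('z track',np.median(W[...,2][m&(W[...,2]<.06)]))
hsv=cv2.cvtColor(im,cv2.COLOR_BGR2HSV)
# red ring
red=((hsv[...,0]<8)|(hsv[...,0]>172))&(hsv[...,1]>120)&(hsv[...,2]>80)&(r<.14)
P=W[red]; print('ring',red.sum(),np.median(P[:,2]),(P[:,:2].max(0)+P[:,:2].min(0))/2)
# outer edge of metal track (z=.04,r=.12) by radial gradient; axis fit
g=cv2.cvtColor(im,cv2.COLOR_BGR2GRAY).astype(np.float32)
def samp(c,z,rr,th,img):
    X=np.stack(np.broadcast_arrays(c[0]+rr*np.cos(th),c[1]+rr*np.sin(th),z),-1); q=proj(X).astype(np.float32); return cv2.remap(img,q[...,0],q[...,1],cv2.INTER_LINEAR)
# foot edge: dark -> light counter around far side, height guess from silhouette r .122
th=np.r_[np.linspace(-.6+np.pi/3,np.pi*0.95,150)]
rr=np.linspace(.105,.14,141)[:,None]
for z in (0.0,.02,.03,.04):
    G=samp(c0,z,rr,th,g); e=rr[np.argmax(np.gradient(G,axis=0),0),0]
    pts=np.c_[c0[0]+e*np.cos(th),c0[1]+e*np.sin(th)]
    f=least_squares(lambda p:np.hypot(pts[:,0]-p[0],pts[:,1]-p[1])-p[2],[*c0,.122],loss='soft_l1',f_scale=.001); print('foot z',z,f.x)
# polar profile
c=c0; th=np.radians(np.arange(150,340,1.0))
for ch,nm in ((2,'R'),(0,'B')):
  S=samp(c,.0395,np.linspace(.098,.116,10)[:,None],th,im[...,ch].astype(np.float32)).mean(0)
  print(nm,[(int(np.degrees(t).round()),int(s)) for t,s in zip(th,S)] if nm=='R' else S.astype(int).tolist())
E
```

```text
z track 0.01631112865289358
ring 120 0.11353412948486219 [0.44370526 0.06999397]
foot z 0.0 [0.54170362 0.10306892 0.12335344]
foot z 0.02 [0.54283528 0.10232833 0.12050696]
foot z 0.03 [0.54345456 0.10177012 0.1192101 ]
foot z 0.04 [0.54397659 0.10119294 0.11798636]
R [(150, 30), (151, 31), (152, 31), (153, 31), (154, 33), (155, 33), (156, 32), (157, 32), (158, 32), (159, 33), (160, 32), (161, 32), (162, 31), (163, 31), (164, 32), (165, 32), (166, 32), (167, 32), (168, 33), (169, 33), (170, 33), (171, 32), (172, 31), (173, 33), (174, 46), (175, 89), (176, 126), (177, 136), (178, 137), (179, 137), (180, 137), (181, 137), (182, 137), (183, 137), (184, 137), (185, 137), (186, 137), (187, 137), (188, 137), (189, 133), (190, 124), (191, 124), (192, 132), (193, 136), (194, 136), (195, 134), (196, 132), (197, 131), (198, 130), (199, 130), (200, 130), (201, 129), (202, 132), (203, 135), (204, 135), (205, 130), (206, 109), (207, 89), (208, 89), (209, 99), (210, 110), (211, 122), (212, 128), (213, 132), (214, 134), (215, 136), (216, 136), (217, 136), (218, 137), (219, 137), (220, 137), (221, 
[... 1451 characters left out ...]
6, 28, 42, 87, 125, 135, 137, 137, 139, 140, 138, 138, 141, 141, 140, 137, 138, 133, 101, 58, 30, 31, 54, 80, 96, 104, 107, 108, 103, 94, 81, 56, 30, 20, 26, 46, 75, 94, 106, 118, 124, 129, 131, 131, 131, 133, 137, 136, 133, 132, 133, 134, 134, 133, 131, 132, 134, 136, 134, 131, 131, 129, 112, 72, 42, 32, 29, 28, 30, 32, 30, 28, 28, 30, 31, 30, 28, 23, 14, 6, 3, 4, 5, 11, 18, 24, 27, 29, 31, 29, 28, 31, 33, 34, 30, 29, 32, 33, 29, 29, 32, 32, 30, 28, 28, 30, 29, 27, 23, 14, 6, 3, 3, 7, 11, 18, 24, 26, 28, 31, 31, 32, 33, 33, 32, 28, 22, 12, 5, 4, 7, 10, 10, 10, 11, 11, 10, 10, 10, 10, 11, 10, 10, 10, 10, 10, 10, 10, 10, 10, 10, 10, 10, 10, 10, 9, 10, 10, 10, 10, 10, 10, 10, 10, 10, 10, 9, 9]
```

```bash
cat > h.py <<'E'
from station import env, effector, solver, viewer, workorder, search_frame, tip_of
import cv2, numpy as np
def ori(a):  # ring bearing a (rad) from axis; jaws tangential, tool x inward
    z=np.array([np.sin(a),-np.cos(a),0]); 
    z=-z if z[1]<0 and False else z
    x=np.array([-np.cos(a),-np.sin(a),0]); y=np.array([0,0,-1.]); return np.c_[x,y,np.cross(x,y)]
def wcam():
    s=env.sense(); p,d=viewer.read_camera('wrist'); i=viewer.camera_info('wrist')
    T=np.eye(4); T[:3,:3]=s['tcp_rot']; T[:3,3]=s['ee_pos']; return p,d,T@i['T_tool_cam'],i['intrinsics']
def wproj(P,T,K):
    c=(np.asarray(P)-T[:3,3])@T[:3,:3]; x,y,z=c[...,0],-c[...,1],-c[...,2]
    n=np.hypot(x,y); t=np.arctan2(n,z); return np.stack([K[0,2]+K[0,0]*t*x/n,K[1,2]+K[1,1]*t*y/n],-1)
def st(msg='',a=None):
    s=env.sense(); f=s['wrist_force']; o=[msg,round(s['t'],2),np.round(s['ee_pos'],4),'F',np.round(f,1),'w',round(s['gripper_width'],4)]
    if a is not None: o+=['tan/rad',np.round([f[0]*-np.sin(a)+f[1]*np.cos(a), f[0]*np.cos(a)+f[1]*np.sin(a)],1)]
    print(*o); return s
E
python3 - <<'E'
from h import *
a=np.radians(200.8); R=ori(a); print(np.round(R,2))
ring=np.array([.453,.070])
for b in (0,.9):
    q=solver.inverse_kinematics([*(np.array([.5428,.1035])+.095*np.array([np.cos(a+b),np.sin(a+b)])),.09],ori(a+b)); print(np.round(q,2) if q is not None else q)
env.reach([*ring,.17],R); st('hover')
p,d,T,K=wcam(); cv2.imwrite('pics/w1.png',p[:,:,::-1]); np.savez('pics/w1.npz',p=p,d=d,T=T,K=K)
for n in ('ring_grip','start_notch','plate_top','brass_mid','stand'):
    print(n,[(np.round(q['at'],4).tolist(),round(q['score'],2)) for q in tip_of('wrist',n)[:2]])
st()
E
```

```text
[[ 0.93  0.   -0.36]
 [ 0.36  0.    0.93]
 [ 0.   -1.    0.  ]]
[-0.46  0.34  0.27  2.17 -0.15  0.65  1.85]
[-0.21  0.41  0.15  2.04 -0.09  0.7   2.83]
hover 3.3 [0.4532 0.0707 0.1701] F [-0.2  0.4  0.1] w 0.0919
ring_grip [([0.4562, 0.0702, 0.0996], 0.77), ([0.5403, 0.0913, 0.0605], 0.51)]
start_notch [([0.4511, 0.0706, 0.0404], 0.59)]
plate_top [([0.5436, 0.1067, 0.0627], 0.62)]
brass_mid [([0.5134, 0.0143, 0.0405], 0.86)]
stand [([0.5444, 0.1038, -0.0014], 0.7)]
 3.6 [0.453  0.0703 0.17  ] F [ 0.8 -0.3 -0.2] w 0.0917
```

View pics/w1.png

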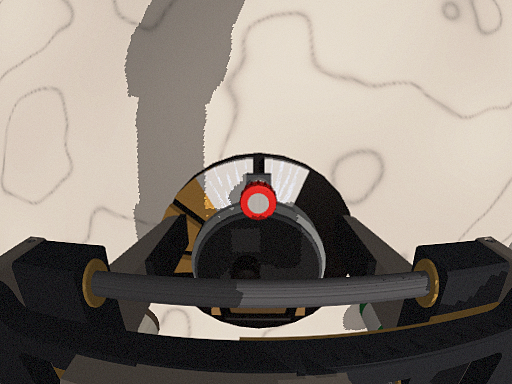

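The wrist view shows the red ring at (258,202), centred between the jaws. The start notch is the dark slot at (259,163). The brass is at left, with the wanted notch near (185,208).

```bash
python3 - <<'E'
import cv2,numpy as np
from h import wproj
from scipy.optimize import least_squares
z=np.load('pics/w1.npz'); p,T,K=z['p'],z['T'],z['K']
hsv=cv2.cvtColor(p,cv2.COLOR_RGB2HSV)
red=(((hsv[...,0]<8)|(hsv[...,0]>172))&(hsv[...,1]>120)).astype(np.uint8)
cn=max(cv2.findContours(red,cv2.RETR_EXTERNAL,cv2.CHAIN_APPROX_NONE)[0],key=cv2.contourArea)
hull=cv2.convexHull(cn)[:,0,:].astype(float)
def world(uv,zw):
    d=uv-K[:2,2]; r=np.linalg.norm(d,axis=1,keepdims=True); t=r/K[0,0]
    c=np.c_[np.sin(t)*d/r,np.cos(t)]*[1,-1,-1]; w=c@T[:3,:3].T; return T[:3,3]+w*((zw-T[2,3])/w[:,2:])
# silhouette of cylinder: model = hull of top/bottom circles
def sil(c):
    th=np.linspace(0,2*np.pi,90); P=np.concatenate([np.c_[c[0]+.015*np.cos(th),c[1]+.015*np.sin(th),np.full(90,h)] for h in (.094,.112)])
    q=cv2.convexHull(wproj(P,T,K).astype(np.float32)); return [cv2.pointPolygonTest(q,(float(a),float(b)),True)-.3 for a,b in hull]
f=least_squares(sil,[.453,.07],diff_step=1e-3); print('ring',f.x,'res',np.sqrt(2*f.cost/len(hull)))
# polar profiles
g=p.astype(np.float32)
for c in ([.5425,.1035],[.542,.103],[.5436,.1043],[.543,.102]):
    th=np.radians(np.arange(170,300,.25))
    P=lambda r:np.stack([c[0]+r*np.cos(th),c[1]+r*np.sin(th),np.full(len(th),.04)],-1)
    out=[]
    for r in (.100,.107,.114):
        S=np.mean([cv2.remap(g,*[wproj(P(q),T,K)[:,k].astype(np.float32) for k in (0,1)],cv2.INTER_LINEAR)[:,0] for q in (r-.002,r,r+.002)],0)
        def notch(lo,hi):
            m=(th>np.radians(lo))&(th<np.radians(hi)); s=S[m,0]; w=np.clip(np.percentile(s,80)*.7-s,0,None); return round(float((np.degrees(th[m])*w).sum()/w.sum()),2)
        m=(th>np.radians(222))&(th<np.radians(246)); bl=S[m,2]; k=np.degrees(th[m])[np.argmin(np.gradient(cv2.GaussianBlur(bl[None],(1,9),0)[0]))]
        out.append((notch(194,207) if r>.105 else None,k,notch(246,260),notch(278,290)))
    print(c,out, 'ringdir',np.degrees(np.arctan2(f.x[1]-c[1],f.x[0]-c[0]))%360,np.hypot(*(f.x-c)))
E
```

```text
ring [0.45597496 0.07052491] res 0.3726157366985401
[0.5425, 0.1035] [(None, np.float64(235.5), 255.32, 280.19), (200.79, np.float64(235.25000000000003), 252.68, 286.91), (200.79, np.float64(235.0), 252.57, 285.84)] ringdir 200.8620719409386 0.09259556803538521
[0.542, 0.103] [(None, np.float64(235.75), 255.36, 282.85), (200.64, np.float64(235.5), 252.74, 287.37), (200.64, np.float64(230.25000000000003), 252.73, 286.09)] ringdir 200.68189176433106 0.09195074273978994
[0.5436, 0.1043] [(None, np.float64(235.5), 255.06, 284.82), (200.99, np.float64(235.25000000000003), 253.17, 286.08), (200.98, np.float64(234.75), 252.16, 285.18)] ringdir 201.0791659208561 0.09390902220597465
[0.543, 0.102] [(None, np.float64(234.75), 255.01, 288.44), (199.94, np.float64(234.75), 252.13, 283.3), (200.0, np.float64(229.50000000000003), 252.04, 286.32)] ringdir 199.88396885299358 0.09254209311057127
```

```bash
python3 - <<'E'
from h import *
a=np.radians(201.0); R=ori(a)
env.movel([.4558,.0705,.16],R,rate=.1)
env.movel([.4558,.0705,.085],R,rate=.1); st('down',a)
effector.grasp(squeeze=3); st('g3',a); env.pause(.4); st('g3',a)
E
```

```text
down 4.75 [0.4562 0.0705 0.0854] F [-0.3  0.2  0.1] w 0.0919 tan/rad [-0.2  0.2]
g3 5.71 [0.4558 0.0704 0.085 ] F [-0.8 -0.1  0.5] w 0.0298 tan/rad [-0.2  0.8]
g3 6.11 [0.4558 0.0705 0.085 ] F [ 0.3 -0.2 -0.6] w 0.0296 tan/rad [ 0.3 -0.2]
```

```bash
python3 - <<'E'
from h import *
a=np.radians(201.0); R=ori(a)
effector.grasp(squeeze=20); st('g20',a); effector.grasp(squeeze=40); env.pause(.2); s=st('g40',a)
p=np.array([.4558,.0705,.085])
for dz in (.003,.006,.009,.0118):
    env.movel(p+[0,0,dz],R,rate=.02); env.pause(.15); s=st(dz,a)
    f=s['wrist_force']
    if np.hypot(f[0],f[1])>10: print('STOP'); break
E
```

```text
g20 6.33 [0.4558 0.0705 0.085 ] F [1.  0.2 0.2] w 0.0292 tan/rad [ 0.2 -1. ]
g40 6.74 [0.4558 0.0705 0.085 ] F [-0.  -0.7  0.8] w 0.0285 tan/rad [0.6 0.3]
0.003 7.19 [0.4557 0.0705 0.0878] F [ 2.  -0.7 -7.1] w 0.029 tan/rad [ 1.4 -1.6]
0.006 7.64 [0.4557 0.0705 0.0909] F [ 2.1 -0.3 -9. ] w 0.0288 tan/rad [ 1.1 -1.9]
0.009 8.09 [0.4557 0.0705 0.0939] F [  2.1  -0.9 -10.4] w 0.029 tan/rad [ 1.6 -1.6]
0.0118 8.53 [0.4557 0.0705 0.0967] F [  3.1  -1.  -11.8] w 0.0289 tan/rad [ 2.1 -2.5]
```

```bash
cat >> h.py <<'E'
A0=np.radians(201.0); C=np.array([.4558,.0705])-.095*np.array([np.cos(A0),np.sin(A0)])
def pose(phi,z): a=A0+phi; return np.array([*(C+.095*np.array([np.cos(a),np.sin(a)])),z]),ori(a)
def swing(p0,p1,z,step=.08,rate=.06,lim=12):
    for phi in np.linspace(p0,p1,int(np.ceil(abs(p1-p0)/step))+1)[1:]:
        p,R=pose(phi,z); env.movel(p,R,rate=rate); s=st('phi %.3f'%phi,A0+phi)
        if np.hypot(*s['wrist_force'][:2])>lim: print('STOP'); return
E
python3 - <<'E'
from h import *
swing(0,.80,.0968)
p,d,T,K=wcam(); cv2.imwrite('pics/w2.png',p[90:250,130:390,::-1].repeat(3,0).repeat(3,1)); np.savez('pics/w2.npz',p=p,d=d,T=T,K=K)
st('',A0+.8)
E
```

```text
phi 0.080 8.81 [0.4586 0.0635 0.0967] F [  2.8  -0.4 -11.5] w 0.0292 tan/rad [ 1.6 -2.4]
phi 0.160 9.08 [0.4619 0.0569 0.0966] F [  1.4  -0.9 -12.5] w 0.0288 tan/rad [ 1.5 -0.8]
phi 0.240 9.36 [0.4659 0.0506 0.0966] F [  1.1  -0.9 -11.8] w 0.0288 tan/rad [ 1.4 -0.4]
phi 0.320 9.63 [0.4703 0.0444 0.0966] F [ -0.9  -0.4 -11.4] w 0.0291 tan/rad [-0.3  0.9]
phi 0.400 9.91 [0.4753 0.0387 0.0965] F [ -1.3  -2.5 -12.1] w 0.0289 tan/rad [0.8 2.7]
phi 0.480 10.18 [0.4807 0.0334 0.0965] F [ -1.2  -1.7 -11.1] w 0.0292 tan/rad [0.2 2. ]
phi 0.560 10.46 [0.4866 0.0285 0.0965] F [ -2.4  -3.5 -12. ] w 0.0291 tan/rad [0.2 4.2]
phi 0.640 10.73 [0.4928 0.0241 0.0965] F [ -2.2  -2.6 -11.3] w 0.0289 tan/rad [-0.4  3.4]
phi 0.720 11.01 [0.4994 0.0203 0.0965] F [ -3.3  -4.2 -11.7] w 0.0292 tan/rad [-0.9  5.3]
phi 0.800 11.28 [0.5063 0.0169 0.0965] F [ -4.1  -3.9 -11.7] w 0.0294 tan/rad [-2.2  5.2]
 11.33 [0.5063 0.0169 0.0965] F [ -2.8  -4.  -11.8] w 0.029 tan/rad [-1.   4.8]
```

View pics/w2.png

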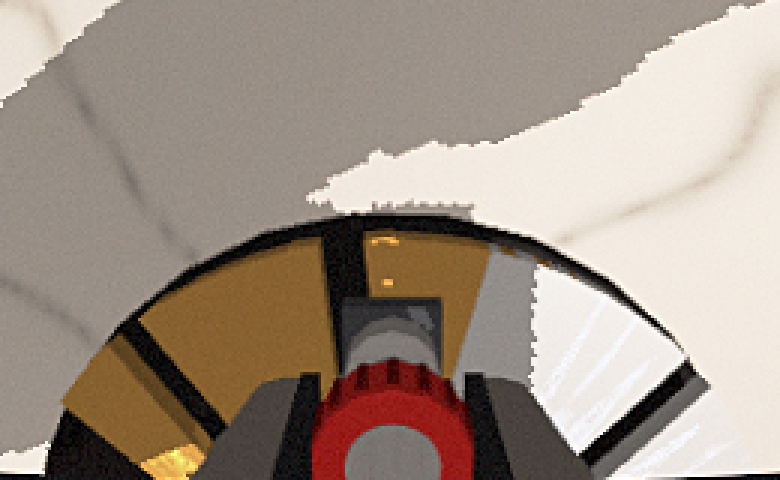

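The crop shows the wanted brass notch at (346,270), just anticlockwise of the ring's arm at (392,330). The second notch is at (170,370) and the start notch at (640,420). I compute the remaining angle from these.

```bash
python3 - <<'E'
from h import *
z=np.load('pics/w2.npz'); p,T,K=z['p'],z['T'],z['K']; g=p.astype(np.float32)
for dc in ([0,0],[0,-.001],[.001,0],[-.001,-.001]):
  c=C+dc; th=np.arange(-.1,1.6,.005); o=[]
  for r in (.105,.110,.115):
    S=np.mean([cv2.remap(g,*[wproj(np.stack([c[0]+q*np.cos(A0+th),c[1]+q*np.sin(A0+th),np.full(len(th),.0397)],-1),T,K)[:,k].astype(np.float32) for k in (0,1)],cv2.INTER_LINEAR)[:,0,0] for q in (r-.001,r,r+.001)],0)
    def n(lo,hi):
        m=(th>lo)&(th<hi); s=S[m]; w=np.clip(60-s,0,None); return round(float((th[m]*w).sum()/w.sum()),3) if w.sum() else None
    o.append((n(-.1,.1),n(.8,1.0),n(1.35,1.55)))
  print(dc,o)
E
```

```text
[0, 0] [(0.027, 0.91, 1.43), (0.024, 0.905, 1.432), (0.025, 0.906, 1.431)]
[0, -0.001] [(0.018, 0.906, 1.431), (0.015, 0.903, 1.435), (0.017, 0.903, 1.433)]
[0.001, 0] [(0.024, 0.892, 1.42), (0.021, 0.896, 1.424), (0.021, 0.897, 1.423)]
[-0.001, -0.001] [(0.02, 0.914, 1.44), (0.019, 0.911, 1.443), (0.021, 0.912, 1.442)]
```

```bash
cat > dip.py <<'E'
from h import *
def dip(phi):
    a=A0+phi; Fz=[]
    for z in (.0936,.0930,.0925,.0921,.0917,.0912,.0905):
        p,R=pose(phi,z); env.movel(p,R,rate=.02); env.pause(.05)
        f=np.mean([env.sense()['wrist_force'] for _ in range(3)],0); Fz.append(round(f[2],1))
        if f[2]>-5:
            print(phi,'TRACK',Fz); p,R=pose(phi,.0968); env.movel(p,R,rate=.03); return False
    print(phi,'IN',Fz); st('',a); return True
if __name__=='__main__':
    prev=.80
    for phi in (.895,.905,.885,.915,.875):
        swing(prev,phi,.0968,step=.05,rate=.05); prev=phi
        if dip(phi): break
E
python3 dip.py
```

```text
phi 0.848 11.58 [0.5104 0.0152 0.0965] F [ -2.4  -4.8 -11. ] w 0.0288 tan/rad [-0.6  5.4]
phi 0.895 11.83 [0.5147 0.0137 0.0965] F [ -2.4  -4.9 -11.2] w 0.0289 tan/rad [-0.8  5.4]
0.895 IN [np.float64(-9.3), np.float64(-9.2), np.float64(-10.0), np.float64(-9.8), np.float64(-8.7), np.float64(-8.7), np.float64(-8.9)]
 13.99 [0.5147 0.0138 0.0906] F [-3.2 -4.8 -8.9] w 0.0289 tan/rad [-1.6  5.5]
```

```bash
python3 - <<'E'
from h import *
phi=.895; a=A0+phi
for z in (.0885,.0868,.0855,.0848):
    p,R=pose(phi,z); env.movel(p,R,rate=.02); env.pause(.1); s=st(z,a)
    if s['wrist_force'][2]>4: break
effector.grasp(squeeze=5); env.pause(.2); st('g5',a)
effector.release(); env.pause(.2); s=st('open',a)
p,R=pose(phi,.17); env.movel(p,R,rate=.1); st('up',a)
p,d,T,K=wcam(); cv2.imwrite('pics/w3.png',p[90:290,130:390,::-1].repeat(3,0).repeat(3,1)); np.savez('pics/w3.npz',p=p,d=d,T=T,K=K)
print([(np.round(q['at'],4),round(q['score'],2)) for q in tip_of('wrist','ring_grip')[:2]], 'expected xy',pose(phi,0)[0][:2])
env.movel(p:=np.array([.40,-.02,.22]),rate=.2)
for c in ('scene','top'):
    im,d=viewer.read_camera(c); cv2.imwrite(f'pics/{c}1.png',im[:,:,::-1]); np.save(f'pics/{c}1.npy',d)
    for n in ('ring_grip','knob','plate_top'): print(c,n,[(np.round(q['at'],4),round(q['score'],2)) for q in tip_of(c,n)[:1]])
st()
a=cv2.imread('pics/scene1.png')[60:330,130:480]; b=cv2.imread('pics/top1.png')[110:310,120:390]
b=cv2.resize(b,(364,270)); cv2.imwrite('pics/f1.png',np.hstack([a,b]))
E
```

```text
0.0885 14.34 [0.5147 0.0137 0.0886] F [-4.7 -5.8 -7.4] w 0.0288 tan/rad [-2.7  6.9]
0.0868 14.69 [0.5147 0.0137 0.087 ] F [-5.7 -3.6 -7.2] w 0.029 tan/rad [-4.3  5.2]
0.0855 15.04 [0.5147 0.0137 0.0858] F [-5.5 -4.3 -6.2] w 0.0291 tan/rad [-3.9  5.7]
0.0848 15.39 [0.5147 0.0137 0.0852] F [-5.2 -4.7 -5.8] w 0.0288 tan/rad [-3.5  6.1]
g5 15.81 [0.5164 0.0141 0.0855] F [-3.3 -3.5  1. ] w 0.0298 tan/rad [-2.1  4.4]
open 17.02 [0.5155 0.0141 0.0848] F [-0.1  0.1 -0.4] w 0.0923 tan/rad [-0.1 -0.1]
up 18.02 [0.5151 0.014  0.1694] F [-0.3 -0.4  0. ] w 0.092 tan/rad [-0.2  0.5]
[(array([0.5185, 0.0113, 0.1018]), 0.86)] expected xy [0.51557497 0.01405234]
scene ring_grip []
scene knob [(array([0.5565, 0.0861, 0.0601]), 0.63)]
scene plate_top [(array([0.5465, 0.105 , 0.0649]), 0.62)]
top ring_grip [(array([0.5166, 0.0137, 0.1042]), 0.7)]
top knob [(array([0.5531, 0.0937, 0.0652]), 0.74)]
top plate_top [(array([0.5484, 0.1029, 0.0621]), 0.86)]
 19.32 [ 0.4001 -0.0199  0.2197] F [-1.  -0.7  1. ] w 0.092
```

View pics/w3.png

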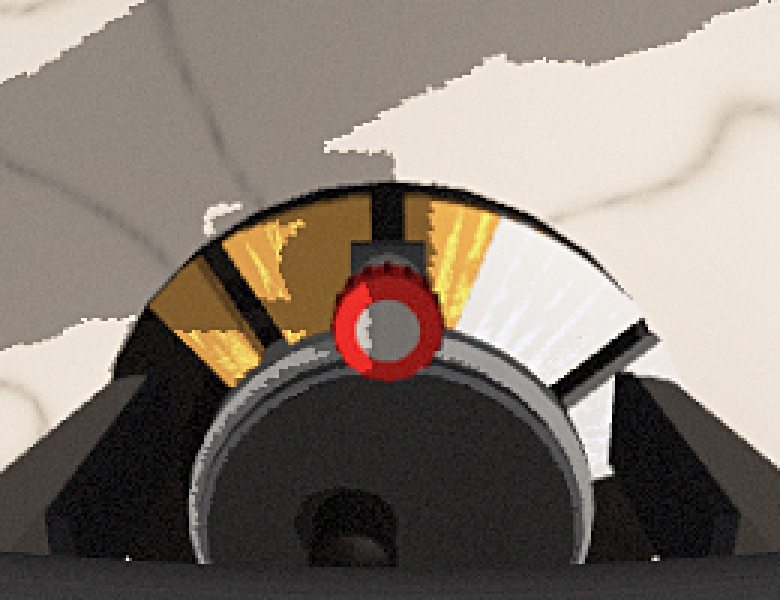

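View pics/f1.png

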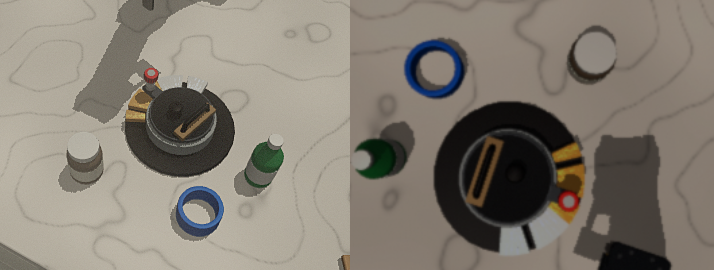

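The wanted notch (388,215) lines up with the ring's arm (388,265), and the knob is standing. Next I check that the pin is fully home by comparing the ring's top height before and after.

```bash
python3 - <<'E'
from h import *
for n in ('w1','w3'):
    z=np.load(f'pics/{n}.npz'); p,d,T,K=z['p'],z['d'],z['T'],z['K']
    hsv=cv2.cvtColor(p,cv2.COLOR_RGB2HSV); red=((hsv[...,0]<8)|(hsv[...,0]>172))&(hsv[...,1]>120)&(d>0)
    v,u=np.nonzero(red); m=np.c_[u,v]-K[:2,2]; r=np.linalg.norm(m,axis=1,keepdims=True); t=r/K[0,0]
    c=np.c_[np.tan(t)*m/r,np.ones(len(t))]*[1,-1,-1]*d[v,u][:,None]; W=c@T[:3,:3].T+T[:3,3]
    print(n,len(v),'top z',np.percentile(W[:,2],[50,75,90]).round(4))
E
```

```text
w1 1311 top z [0.1112 0.1122 0.2121]
w3 1123 top z [0.1114 0.1122 0.1882]
```

The ring's top height is the same as at the start (112.2 mm), so the pin is fully home. I'm handing in.

```bash
python3 -c "
from h import *
st(); print(workorder.finish_job())"
```

```text
19.32 [ 0.4001 -0.0199  0.2197] F [-1.  -0.7  1. ] w 0.092
the job is handed in; nothing more can be done
None
```

The paint stand is one notch further on. I lifted the ring about 11.8 mm, swung the plate anticlockwise 0.895 rad, and lowered the pin into the first brass notch. I then opened the gripper and moved the arm clear. The job was handed in at 19.3 s of the 56 s allowed; no verdict was reported.

- **Pin home:** the ring's top stands 112.2 mm above the counter, the same as at the start. The spring force fell smoothly to about 6 N as I lowered it. The last wrist picture shows the ring's arm lined up with the first brass notch.
- **Gentleness:** the sideways force at the wrist, along the swing, stayed under about 4.5 N. The pull towards or away from the axis reached about 7 N, because I had the axis position slightly off; that runs along the slot, so it should not load the notch walls.
- **Other objects:** the knob is still standing on the plate. In the last pictures the bottle, tape and jar look undisturbed; I did not re-measure them.
- **Checks that disagreed or failed:** the picture estimates of the notch angle ranged from 0.885 to 0.905 rad, so I settled it by feel. In the last scene picture the network did not find the ring, but the top and wrist cameras both did.

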